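# Key the vial carousel's hub to its shaft

## Task

Take the aluminium taper key out of its holder, lower it thin end down into the keyway between the carousel's square shaft and the hub's tapered jaw, tapered side to the jaw, and tap or press it down gently from above until it is tight: it should resist a firm push of about 18 N. Do not strain it sideways or push with more than 25 N, which can split the hub; leave it standing upright on its own and do not disturb the bottle, jar or beaker nearby.

Things in the scene. Friction and masses are not known exactly. Their poses are not given: they have to be found in the camera images.
- key: loose plain aluminium taper key, 0.04 to 0.065 kg, upright in the holder, thin end down, its head resting on the holder's top. Origin: at the tip, in the middle of the flat face's lower edge; z up. Shank 60 mm long, 12 mm wide (y). Flat face at x = 0; the other face tapers 1:6: shank from x = 0 to -4 mm at the tip, 0 to -14 mm under the head
- key_tip (a point): middle of the key's tip face, 4 mm (x) by 12 mm (y), at x = -2 mm, z = 0 of the key
- key_head (a point): middle of the top of the key's head, at x = -7 mm, z = 84 mm of the key. The head is a block 24 mm (x) by 18 mm (y) by 24 mm high; grip it across y. It stays clear of hub and shaft when the key is tight
- carousel: fixed vial carousel: white base, aluminium disc 224 mm across with top at 54 mm, vials up to 93 mm high on a 90 mm radius, in the middle a steel hub 80 mm across, top at 105 mm, with a square steel shaft (20 mm, top 3 mm above the hub). Origin on the bench under its centre, z up. Position and yaw vary; it may change places with the holder
- keyway (a point): middle of the keyway's mouth in the hub's top, axes as the carousel's. A slot 16 mm wide (y), 50 mm deep; +x side: upright flat face of the shaft; -x side: the jaw, tapering 1:6. Mouth gap 8.5 mm in x, but the shaft is off centre by up to 1.5 mm in x (unknown), so the key, its axes along these, first fills it 17 to 37 mm down and is tight 1 to 6 mm deeper
- jaw: hub's sprung jaw, dark steel, origin and axes as the carousel's. Yields 1 mm in -x per 50 N. Friction 0.48 to 0.72: the key stays where it is left; pressed with 18 N it loads the jaw with 11 to 22 N. Gripped and carried 1 mm sideways it strains the jaw by over 30 N. Over 30 N splits the hub; a tight key keeps 8 N or more on it
- holder: fixed grey plastic key holder, 110 mm (x) by 60 mm (y) by 70 mm high, axes as the standing key's, with the key's slot and two brass pins 14 mm high near its -x end. Origin under its centre; position and yaw vary
- slot (a point): middle of the mouth of the holder's slot, 19 mm (x) by 15 mm (y), 64 mm deep, 70 mm above the bench
- reagent: bystander: amber bottle with red cap, 64 mm across, 140 mm high
- beaker: bystander: clear beaker, 70 mm across, 80 mm high
- jar: bystander: white jar, 60 mm across, 70 mm high
Not all that is in view belongs to the job. What is shaped like the holder but purple is not meant.

How it is judged (in metres and radians):
On the way, in this order (a step that is already met when the one before it is completed fails the run):
1. the key is in the keyway, tip at least 12 mm down (z of key_tip in the frame of keyway below -0.012 m and horizontal distance between key_tip and keyway below 0.009 m), for 0.1 s.
2. the key is tight: it wedges the jaw with 8 N or more (contact force between key and jaw above 8 N), for 0.2 s.
At the end, for the whole second after the job is handed in: the key stands still and upright (0.12 rad) in the keyway, axes along the keyway's (0.2 rad), tapered face to the jaw (head's middle on the jaw's side of the mouth's middle), tip at least 15 mm below the mouth and within 9 mm sideways, wedging the jaw with 8 N or more on its own (contact force between key and jaw above 8 N and z of key_tip in the frame of keyway below -0.015 m and horizontal distance between key_tip and keyway below 0.009 m and angle between key's own z axis and vertical below 0.12 rad and angle between the x axis of key and the x axis of keyway, either way round below 0.2 rad and linear speed of key below 0.01 m/s and x of key_head in the frame of keyway below 0 m); the robot touches nothing.
It fails at once if the jaw is strained with more than 30 N (the hub splits) (contact force between jaw and anything else above 30 N).
It fails at once if a bystander is moved by more than 20 mm (distance of any of reagent, beaker, jar from where it was at the start of the episode above 0.02 m).
It also fails if it takes over 51 s, if anything falls off the work surface, if the arm or the gripper's body presses on something with over 40 N, if the wrist force passes 120 N, or if a joint passes its speed limit or range.

## Robot

A 6-joint arm with a two-finger parallel gripper is mounted at the origin on the work surface. World frame = base frame: x ahead of the robot, y to its left, z up, the work surface at z = 0. Lengths are in m, angles in degrees, forces in N, time in s.
With the tool pointing down it reaches from about 0.325 to 0.775 m from the base axis. Payload 5.5 kg.
Tool frame: the origin (TCP) lies at the centre of the arm's flange, where the gripper is bolted on; the fingertips stand 182 mm ahead of it and the grasp point (between the pads) lies 163 mm ahead of it; z points along the fingers, y is the line along which they close (so a half turn about z gives the same grasp; the last joint's range is limited). The gripper opens to 88 mm and grips with 3 to 60 N. Pads are 20 mm wide; open, the fingers measure 115 mm over their backs; the gripper's body (75 mm by 178 mm) begins 61 mm behind the grasp point.
Start: joints at [71.007, 5.22, 70.514, -0, 104.267, -3.249], TCP at [0.163, 0.578, 0.405] pointing down, gripper open.
Joint ranges: [-164.24, 164.24], [-49.07, 125.15], [9.68, 141.18], [-86.29, 266.29], [3.28, 154.24], [-151.56, 151.56]. Speed limits (degrees/s): [147.25, 147.25, 172.46, 180, 180, 180].

## Interface

Orientations are given as [roll, pitch, yaw] about the fixed x, y, z axes, in that order (R = Rz(yaw) Ry(pitch) Rx(roll)).
In Python, from station import r gives the robot as it stands. The module is installed in compiled form; this text tells all that it offers. Calls block until the motion is done:
- r.reach(position, orientation): joint-space move of the TCP to a pose.
- r.servo_line(position, rotation=None, speed=0.15): straight line of the TCP; rotation=None keeps the orientation; speed is the mean speed in m/s.
- r.move_joints(angles): joint-space move.
- r.let_go() and r.grab(squeeze=None): open the fingers fully, or close them until they stop; squeeze is the grip in N (None keeps the last).
- r.wait(seconds).
- r.inverse_kinematics(position, orientation): joint angles nearest the present ones, or None.
- r.sense(): the state.
- r.snapshot(name): name is "scene" or "top" or "wrist"; returns a dict with "frame" (400x640x3 uint8, red, green, blue), "fx", "fy", "cx", "cy" (pixels), "R" (3x3) and "t" (3): a world point X has camera coordinates R X + t. Camera axes: x right, y down, z forward; pixel columns grow to the right and rows downward; lengths in m; the calibration is good to about 2 mm. A picture is of the moment at which its call begins. There is no depth.
A pose or a line that the arm cannot do raises r.IKError and nothing moves.
- r.hand_in(): hands the job in; it is judged then, once.
The state is a dict: "clock": time; "joints": joint angles; "joint_vel": joint speeds; "joint_torque": joint torques, N m; "tcp_pos": TCP position; "orientation": TCP orientation; "contact_force": force on the tool from outside, world axes, zero at the start; "torque": the same for the moment, N m; "opening": finger opening in m; "gripper_force": force on a finger pad.
Only numpy, scipy, OpenCV 4.12 (cv2) and the standard library are available. Lean on these libraries where they do the work, as an engineer would, in place of code of your own. Each camera call takes 0.05 s, during which the arm holds its last target. There are 200 camera calls.

## Working session

There is one attempt and no reset: what is moved stays moved. The work goes in short steps, each a Python script; the robot and the scene stay as the last script left them, time stands still between calls to the robot, and variables do not carry over. Pictures are saved under pics/ and viewed, at most 10 in all, crops included, and the job is handed in when it is done.

```bash
mkdir -p pics
python3 - <<'E'
from station import r
import cv2,numpy as np,pickle
S={}
for n in ["scene","top","wrist"]:
    s=r.snapshot(n);S[n]=s;cv2.imwrite(f"pics/{n}0.png",s["frame"][:,:,::-1])
    print(n,s["fx"],s["cx"],s["cy"],np.round(-np.array(s["R"]).T@np.array(s["t"]),3),np.round(s["R"],2).tolist())
pickle.dump(S,open("s0.pkl","wb"));s=r.sense();print(s["clock"],s["contact_force"],s["orientation"],s["opening"])
E
```

```text
scene 406.5387379846292 318.37103628858057 201.41249727111503 [ 1.161 -0.125  0.855] [[0.19, 0.98, 0.01], [0.78, -0.15, -0.61], [-0.6, 0.13, -0.79]]
top 509.93321642646777 318.4600860402973 203.61863091510094 [0.327 0.006 1.505] [[0.03, -1.0, 0.02], [-0.98, -0.03, -0.17], [0.17, -0.01, -0.98]]
wrist 282.54554395587655 317.8683336034558 202.4581415671643 [0.097 0.597 0.385] [[0.27, 0.96, -0.0], [0.93, -0.26, 0.25], [0.24, -0.07, -0.97]]
0.15 [-0.31998642  0.44739729 -0.04093718] [-1.79914080e+02 -3.44471018e-03  1.64256036e+02] 0.08798989395871654
```

View pics/top0.png

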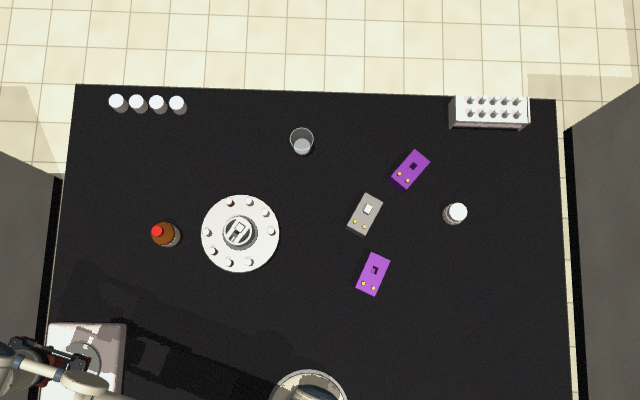

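View pics/scene0.png

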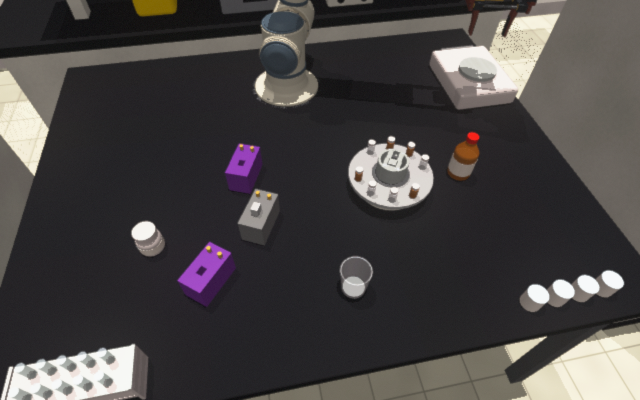

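The top view shows the grey holder with the key's light head at (367,209) and brass pins at (355,221) and (364,226). The carousel hub is at (238,232). The candidates are grey holder (366,213), purple (411,168) and purple (373,273). I choose the grey one. Scene view agrees: holder at (259,216), hub at (393,165).

```bash
cat > h.py <<'E'
import numpy as np,cv2,pickle
def ray(s,px,z):
    R=np.array(s["R"]);t=np.array(s["t"]);c=-R.T@t
    d=R.T@np.array([(px[0]-s["cx"])/s["fx"],(px[1]-s["cy"])/s["fy"],1])
    return c+d*(z-c[2])/d[2]
def proj(s,X):
    p=np.array(s["R"])@np.array(X)+np.array(s["t"]);return np.array([s["fx"]*p[0]/p[2]+s["cx"],s["fy"]*p[1]/p[2]+s["cy"]])
def tri(obs):
    A=np.zeros((3,3));b=np.zeros(3)
    for s,px in obs:
        R=np.array(s["R"]);c=-R.T@np.array(s["t"]);d=R.T@np.array([(px[0]-s["cx"])/s["fx"],(px[1]-s["cy"])/s["fy"],1]);d/=np.linalg.norm(d)
        P=np.eye(3)-np.outer(d,d);A+=P;b+=P@c
    return np.linalg.solve(A,b)
E
python3 - <<'E'
from h import *
S=pickle.load(open("s0.pkl","rb"));s=S["top"]
for n,p,z in [("head",(367,209),.094),("pin1",(355,221),.084),("pin2",(364,226),.084),("hub",(238,232),.105),("disc",(240,233),.054),("beaker",(302,141),.08),("jar",(457,212),.07),("bottle",(160,232),.14)]:
    print(n,ray(s,p,z).round(3))
f=s["frame"]
a=cv2.resize(f[180:250,325:405],(640,560),interpolation=cv2.INTER_CUBIC)[:, :]
b=cv2.resize(f[207:257,208:268],(600,500))
cv2.imwrite("pics/crop0.png",cv2.resize(a,(400,350))[:,:,::-1])
R=np.array(S["wrist"]["R"]).T
from station import r
from scipy.spatial.transform import Rotation as Ro
st=r.sense();T=Ro.from_euler("xyz",st["orientation"],degrees=True).as_matrix()
c=-R@np.array(S["wrist"]["t"]);print("cam in tool",(T.T@(c-st["tcp_pos"])).round(4),(T.T@R).round(3).tolist())
E
```

```text
head [ 0.563 -0.151  0.094]
pin1 [ 0.53  -0.118  0.084]
pin2 [ 0.516 -0.144  0.084]
hub [0.487 0.205 0.105]
disc [0.49  0.207 0.054]
beaker [0.76  0.038 0.08 ]
jar [ 0.566 -0.412  0.07 ]
bottle [0.477 0.408 0.14 ]
cam in tool [0.0688 0.0005 0.0192] [[0.0, -0.967, -0.254], [1.0, 0.0, 0.0], [-0.0, -0.254, 0.967]]
```

View pics/crop0.png

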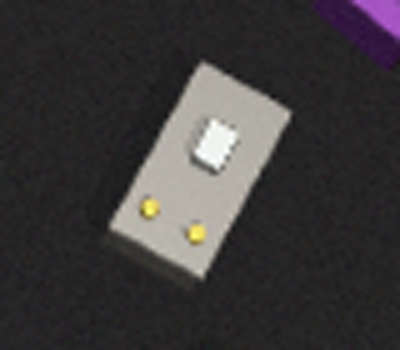

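The crop confirms the choice: grey plastic, bright key head at crop (214,145), brass pins at (149,208) and (196,233) toward -x. Next are close wrist looks at the carousel, then the holder.

Run:
```python
from station import r
from h import *
S={}
r.reach([.487,.205,.385],[180,0,113]);S["hub"]=r.snapshot("wrist")
r.reach([.560,-.150,.36],[180,0,153]);S["hold"]=r.snapshot("wrist")
pickle.dump(S,open("s1.pkl","wb"))
for n in S: cv2.imwrite(f"pics/{n}.png",S[n]["frame"][:,:,::-1])
print(r.sense()["clock"],r.sense()["joints"])
```

```text
3.4083 [-1.82494817e+01  1.81089461e+00  7.85544423e+01  2.20180212e-02
  9.96193699e+01 -8.13126348e+01]
```

View pics/hub.png

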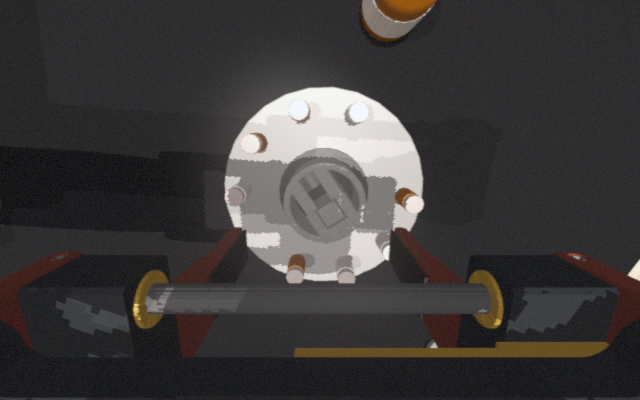

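View pics/hold.png

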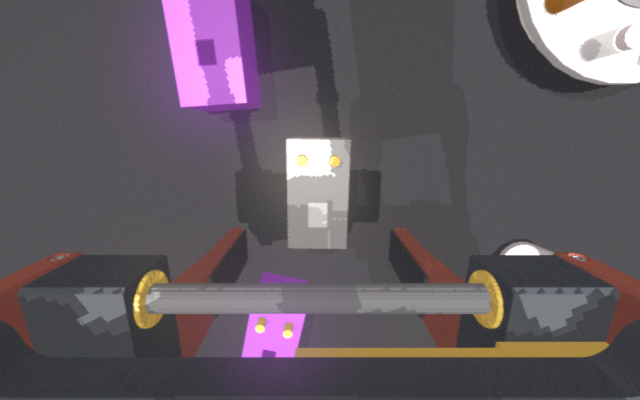

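Hub view: the dark keyway is near (317,190) with the square shaft at (330,213), so carousel +x points lower right in the picture. Holder view: head at (317,215), pins at (302,160) and (335,161). I'll enlarge both.

Run:
```python
from h import *
S=pickle.load(open("s1.pkl","rb"))
a=cv2.resize(S["hub"]["frame"][145:245,275:372],(400,412),interpolation=cv2.INTER_CUBIC)
b=cv2.resize(S["hold"]["frame"][130:256,270:368],(392,504),interpolation=cv2.INTER_NEAREST)
a=np.clip(a.astype(float)*1.7,0,255).astype(np.uint8)
c=np.zeros((504,794,3),np.uint8);c[:412,:400]=a;c[:,402:]=b
cv2.imwrite("pics/zoom.png",c[:,:,::-1])
```

```text
(no output)
```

View pics/zoom.png

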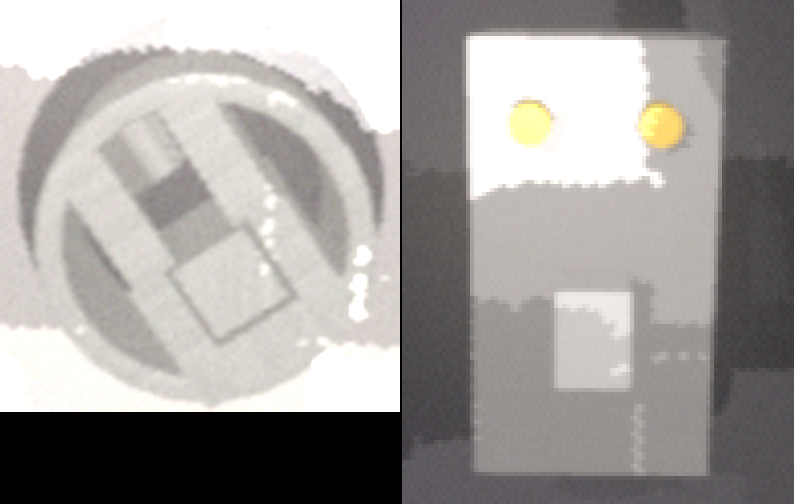

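Zoom: shaft top corners at (169,270), (238,226), (297,296) and (218,343), keyway above-left of it, with jaw beyond. The head's top corners are at (555,291), (631,291), (631,389) and (553,389).

Run:
```python
from h import *
S=pickle.load(open("s1.pkl","rb"))
hz=lambda p:((p[0]+.5)/4.124-.5+275,(p[1]+.5)/4.12-.5+145)
bz=lambda p:((p[0]-402)/4-.5+270,p[1]/4-.5+130)
def an(v): return np.degrees(np.arctan2(v[1],v[0])).round(1)
C=[ray(S["hub"],hz(p),.108) for p in [(169,270),(238,226),(297,296),(218,343)]]
print("shaft c",np.mean(C,0).round(4),"sides",[np.linalg.norm(C[i]-C[i-1]).round(4) for i in range(4)],"xdir",an(C[2]-C[1]),an(C[3]-C[0]),"ydir+-90",an(C[1]-C[0]),an(C[2]-C[3]))
# channel edges (hub top .105), slot side walls
L=[ray(S["hub"],hz(p),.105) for p in [(68,200),(182,375),(219,103),(345,277)]]
print("long edges",an(L[1]-L[0]),an(L[3]-L[2]),np.mean(L,0).round(4))
H=[ray(S["hold"],bz(p),.094) for p in [(555,291),(631,291),(631,389),(553,389)]]
print("head c",np.mean(H,0).round(4),[np.linalg.norm(H[i]-H[i-1]).round(4) for i in range(4)],an(H[2]-H[1]),an(H[3]-H[0]))
P=[ray(S["hold"],bz(p),.070) for p in [(467,37),(727,39),(708,474),(473,473)]]
print("holder",np.mean(P,0).round(4),[np.linalg.norm(P[i]-P[i-1]).round(4) for i in range(4)],an(P[2]-P[1]),an(P[3]-P[0]),an(P[0]-P[1]),an(P[3]-P[2]))
f=S["hub"]["frame"];m=((f.max(2)>110)).astype(np.uint8)
# hub circle ellipse from zoom points
e=[ray(S["hub"],hz(p),.105)[:2] for p in [(38,240),(60,160),(110,105),(200,77),(290,100),(350,150),(378,230),(360,300),(290,375),(210,404),(130,380),(70,330)]]
A=np.array(e);M=np.c_[2*A,np.ones(len(A))];sol=np.linalg.lstsq(M,(A**2).sum(1),rcond=None)[0];print("hub",sol[:2].round(4),np.sqrt(sol[2]+sol[:2]@sol[:2]).round(4))
```

```text
shaft c [0.5021 0.2023 0.108 ] sides [np.float64(0.0212), np.float64(0.0189), np.float64(0.0218), np.float64(0.0216)] xdir -27.2 -34.2 ydir+-90 56.7 55.5
long edges -35.5 -30.8 [0.4927 0.2087 0.105 ]
head c [ 0.5669 -0.1523  0.094 ] [np.float64(0.0234), np.float64(0.0172), np.float64(0.0234), np.float64(0.018)] -26.5 -28.6
holder [ 0.5566 -0.1469  0.07  ] [np.float64(0.1101), np.float64(0.0609), np.float64(0.11), np.float64(0.0608)] -27.8 -27.8 -117.4 -117.2
hub [0.4937 0.2084] 0.0389
```

Run:
```python
from station import r
from h import *
r.reach([.5669,-.1523,.31],[180,0,152.5])
r.servo_line([.5669,-.1523,.2545],speed=.08)
print(r.grab(25));r.wait(.2);s=r.sense();print(s["opening"],s["gripper_force"],s["contact_force"].round(2))
r.servo_line([.5669,-.1523,.375],speed=.12)
s=r.sense();print(s["opening"],s["contact_force"].round(2))
r.reach([.4868,.2122,.375],[180,0,147])
r.servo_line([.4868,.2122,.362],speed=.05);r.wait(.3)
s=r.sense();print(s["clock"],s["opening"],s["contact_force"].round(2),s["tcp_pos"])
w=r.snapshot("wrist");sc=r.snapshot("scene");pickle.dump([w,sc,r.snapshot("top")],open("s2.pkl","wb"))
a=cv2.resize(w["frame"][130:260,250:390],(560,520),interpolation=cv2.INTER_CUBIC)
cv2.imwrite("pics/over.png",np.clip(a[:,:,::-1]*1.5,0,255).astype(np.uint8))
```

```text
False
0.018065583833136365 25.000028908252716 [0.24 0.04 0.16]
0.01807912576848106 [ 1.1   0.2  -0.14]
9.1 0.017933955695646313 [0.18 0.47 0.01] [0.48682459 0.21221137 0.36227428]
```

View pics/over.png

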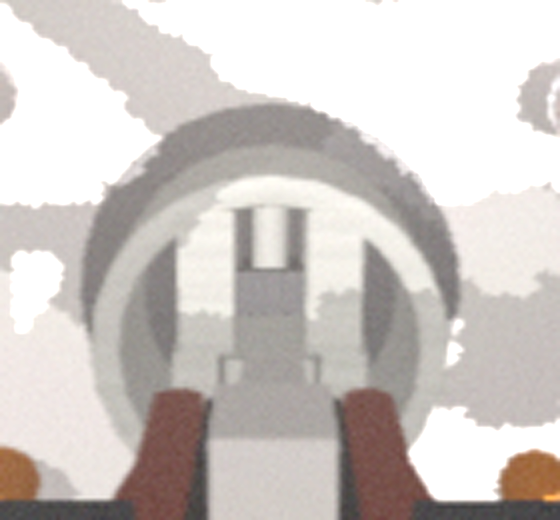

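The key's head is at (210–338, 385+), and the shank shows between x=242 and 303. The shaft's corners are either side of it at (219–321, 357), and the slot spans x=235–305. Sideways (y) alignment is within about 0.5 mm. Now x, with numbers and an enhanced crop.

Run:
```python
from h import *
w,sc,tp=pickle.load(open("s2.pkl","rb"))
a=np.radians(-33);xd=np.array([np.cos(a),np.sin(a),0]);yd=np.array([-xd[1],xd[0],0])
sh=np.array([.5021,.2023,.108]);hd=np.array([.4868,.2122,0.3623-.2545+.094])
z=lambda p:((p-np.array([250,130])+.5)*4-.5).round(1)
for y in(-.01,.01):print("shaft edge",z(proj(w,sh-.01*xd+y*yd)),"far",z(proj(w,sh+.01*xd+y*yd)))
o=hd+.007*xd-np.array([0,0,.084])
for y in(-.006,.006):print("tip-x",z(proj(w,o-.004*xd+y*yd)),"tip0",z(proj(w,o+y*yd)))
for y in(-.009,.009):print("headtop -x",z(proj(w,hd-.012*xd+y*yd)),"headbot",z(proj(w,hd-.012*xd+y*yd-np.array([0,0,.024]))))
g=cv2.cvtColor(w["frame"],cv2.COLOR_RGB2GRAY)
p=cv2.resize(g[180:235,295:345],(600,660),interpolation=cv2.INTER_CUBIC)[:600]
p=cv2.createCLAHE(4,(3,3)).apply(p)
cv2.imwrite("pics/enh.png",p)
for c in(310,318,322):print(c,g[190:232,c].tolist())
```

```text
shaft edge [223.4 359.6] far [224.4 444.9]
shaft edge [314.9 359.6] far [314.  444.9]
tip-x [240.2 350.4] tip0 [240.3 368.6]
tip-x [297.6 350.4] tip0 [297.5 368.6]
headtop -x [199.7 434.6] headbot [209.4 376.1]
headtop -x [334.3 434.7] headbot [326.  376.1]
310 [93, 92, 91, 92, 89, 86, 86, 81, 103, 103, 105, 104, 102, 107, 104, 104, 105, 101, 102, 107, 109, 108, 106, 109, 107, 108, 110, 107, 106, 105, 119, 121, 119, 116, 113, 113, 112, 112, 112, 111, 112, 111]
318 [158, 155, 156, 156, 156, 157, 149, 97, 105, 106, 105, 106, 105, 106, 106, 105, 104, 102, 104, 108, 109, 112, 108, 109, 110, 109, 110, 109, 109, 107, 104, 107, 109, 110, 106, 108, 113, 112, 115, 112, 113, 113]
322 [98, 100, 98, 95, 87, 88, 83, 89, 107, 107, 105, 104, 103, 106, 104, 102, 104, 102, 99, 110, 108, 110, 106, 110, 109, 106, 108, 108, 108, 110, 105, 107, 103, 108, 107, 109, 114, 112, 112, 114, 111, 111]
```

View pics/enh.png

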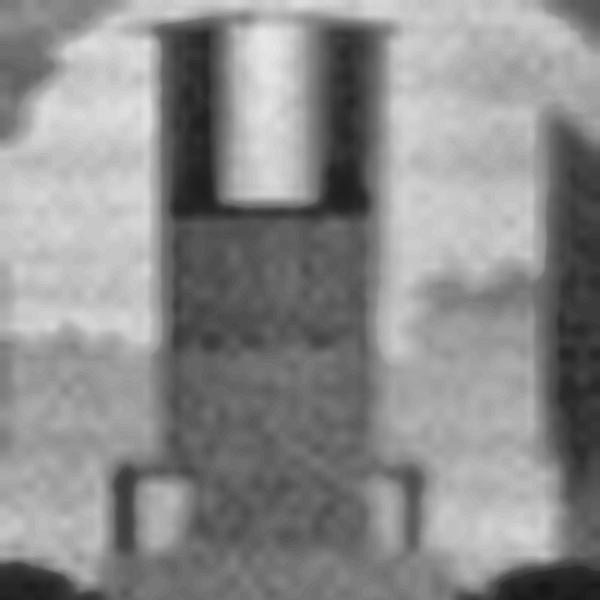

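Enhanced crop: the mouth lies between the dark jaw's edge (y≈345) and the shaft's edge (y≈468). The key's shank is at x=192–365, nearly against the shaft. I shift it 1.5 mm toward the jaw and 0.5 mm in -y, then lower with force compliance.

```bash
cat >> h.py <<'E'
a=np.radians(-33);XD=np.array([np.cos(a),np.sin(a),0]);YD=np.array([-XD[1],XD[0],0])
def force(r,n=3,dt=.02):
    F=[]
    for _ in range(n): r.wait(dt);F.append(r.sense()["contact_force"])
    F=np.mean(F,0);return np.array([F@XD,F@YD,F[2]])
E
python3 - <<'E'
from station import r
from h import *
p=np.array([.4868,.2122,.3623])-.0015*XD-.0005*YD
r.servo_line(p,speed=.03);r.wait(.2);b=force(r,6);print("base",b.round(2))
log=[];sx=0;flips=0
while p[2]>.3055 and r.sense()["clock"]<30:
    d=.105-(p[2]-.2445)
    p=p-[0,0,.001 if d<10e-3 else .0006];r.servo_line(p,speed=.03)
    f=force(r,2)-b
    log.append((round(d*1e3,1),*f.round(1)))
    if abs(f[2])>4 or np.hypot(f[0],f[1])>8: print("stop force");break
    if abs(f[0])>1.5 or abs(f[1])>1.5:
        q=np.sign(f[0])*(abs(f[0])>1.5)
        if q and sx and q!=sx: flips+=1
        if q: sx=q
        if flips>=2: print("filled");break
        p=p+q*.0003*XD+np.sign(f[1])*(abs(f[1])>1.5)*.0003*YD
        r.servo_line(p,speed=.02);f=force(r,2)-b;log.append(("sh",*f.round(1)))
for l in log[::6]+log[-12:]:print(*l)
s=r.sense();print(s["clock"],s["tcp_pos"],p,s["opening"])
np.save("st.npy",np.r_[p,b])
E
```

```text
base [-0.02 -0.08 -0.79]
stop force
-12.8 0.4 -0.3 0.5
-6.8 0.5 0.3 -0.1
-0.8 -0.4 0.7 0.4
5.2 -0.3 -0.6 0.6
10.8 0.0 -0.1 0.4
14.4 -0.3 1.0 0.5
17.4 0.5 0.2 -0.1
19.8 -0.1 -0.3 0.4
sh 1.7 0.3 1.5
25.8 2.3 0.7 1.0
28.2 0.9 0.4 -0.1
31.2 -0.4 0.0 6.4
sh 0.3 -0.3 1.7
26.4 1.6 0.5 0.6
sh -0.4 0.6 0.7
27.0 0.2 0.2 0.2
27.6 1.1 0.5 0.9
28.2 0.9 0.4 -0.1
28.8 1.1 0.9 0.2
29.4 1.7 0.7 0.9
sh 0.3 0.6 1.2
30.0 1.0 0.4 0.8
30.6 0.1 -0.6 3.8
31.2 -0.4 0.0 6.4
28.7833 [0.48727473 0.21135092 0.31832304] [0.48728248 0.21129049 0.3177    ] 0.017786817317659402
```

Run:
```python
from station import r
from h import *
st=np.load("st.npy");p=st[:3]
r.let_go();print(r.sense()["opening"],r.sense()["clock"])
p=np.array([p[0],p[1],.3177+.037]);r.servo_line(p,speed=.1)
r.grab(10);r.wait(.1);b=force(r,6);print("base",b.round(2),r.sense()["opening"],r.sense()["clock"])
p[2]=.3415;r.servo_line(p,speed=.08)
log=[]
while p[2]>.329 and r.sense()["clock"]<44:
    f=force(r,2)-b;log.append((round(p[2]*1e3,1),*f.round(1)))
    if f[2]>17.8 or np.hypot(f[0],f[1])>8: break
    p[2]-=.0004 if f[2]<12 else .0002
    r.servo_line(p,speed=.02)
for l in log[::3]+log[-4:]:print(*l)
r.wait(.3);print("hold",(force(r,4)-b).round(1),r.sense()["tcp_pos"])
np.save("st.npy",np.r_[p,b]);print(r.sense()["clock"])
```

```text
0.08783322035520841 29.9417
base [ 0.11 -0.41  0.04] 0.0004266508447319303 32.0
341.5 -0.1 0.2 -0.2
340.3 -0.3 0.1 -0.5
339.1 -1.0 0.2 2.6
337.9 -1.8 -0.5 7.4
336.7 -2.6 -1.2 11.1
335.9 -2.8 -1.6 13.7
335.3 -4.0 -0.8 14.8
334.7 -3.7 -1.0 15.8
334.1 -3.9 -1.3 17.8
334.5 -3.7 -0.9 16.8
334.3 -3.7 -1.0 16.9
334.1 -3.9 -1.3 17.8
333.9 -4.3 -1.0 17.9
hold [-3.9 -1.4 17.7] [0.48717172 0.21176164 0.3385477 ]
39.8
```

Run:
```python
from station import r
from h import *
st=np.load("st.npy");p=st[:3].copy();b=st[3:]
for _ in range(8):
    f=force(r,3)-b
    if f[2]>19.8: break
    p[2]-=.0003;p[:2]+=.0002*XD[:2];r.servo_line(p,speed=.02)
print(f.round(1),r.sense()["tcp_pos"])
r.wait(.3)
q=np.array(r.sense()["tcp_pos"]);p[2]=.42;r.servo_line(p,speed=.1);r.wait(.2)
w=r.snapshot("wrist");s=r.snapshot("scene");t=r.snapshot("top");print(r.sense()["clock"])
a=cv2.resize(w["frame"][120:300,220:420],(440,396));c=cv2.resize(s["frame"][115:215,345:445],(356,356),interpolation=cv2.INTER_CUBIC)
o=np.zeros((396,800,3),np.uint8);o[:,:440]=a;o[:356,444:]=c
cv2.imwrite("pics/end.png",o[:,:,::-1])
```

```text
[-6.2 -1.3 21. ] [0.48742595 0.21172725 0.33827284]
42.4167
```

View pics/end.png

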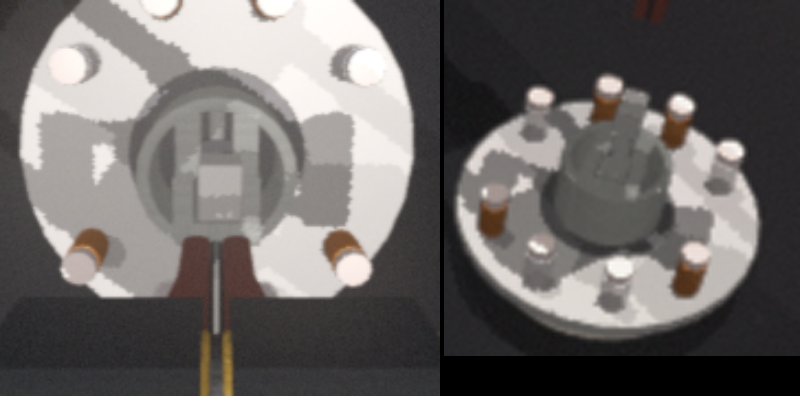

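The key stands upright and square in the keyway (head at (219,178) on the left), released. It held against about 20 N.

```bash
python3 -c "
from station import r
print(r.hand_in())"
```

```text
the job is handed in; nothing more can be done
None
```

The key is in the keyway and the job is handed in. It was lowered thin end down, filled the keyway about 31 mm down and was pressed with about 21 N, which it resisted; the last picture shows it upright and released. I got no verdict back, and I did not measure the jaw force or how far the bystanders may have moved.

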